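# Slide the board out over the riser's edge

## Task

Slide the small wooden board across the top of the low grey riser toward the robot until its near long side sticks out 40 mm past the riser's front edge (the long edge nearest the robot) and runs parallel to that edge, so that somebody can get their fingers under it. Only push or drag it with the fingertips: do not lift it or let it tip, and leave the tape roll, the marker and the scissors where they are.

Things in the scene. Friction and masses are not known exactly. Their poses are not given: they have to be found in the camera images.
- riser: low riser (a grey board on dark steel legs), fixed to the table, 240 mm deep (its x), 480 mm wide (its y), flat top 60 mm above the table. Origin: centre of its underside. Its x axis points away from the robot, square to its front edge (turned up to about 0.2 rad from world x), y to the left along that edge, z up.
- riser_edge (a point): middle of the riser's front top edge, the one nearest the robot, 60 mm above the table; axes as the riser's. The overhang is how far the board's near long side lies past this edge, along the riser's -x.
- board: loose plain light-wood board, 115 mm (its x) by 190 mm (its y), 12 mm thick, about 0.13 to 0.25 kg, lying flat on the riser, at the start wholly or all but a corner behind the front edge and turned up to about 0.25 rad from square. Origin: centre of its underside; x points away from the robot, y to the left along its long side, z up. It slides on the riser under friction and would tip over the edge at about 57 mm of overhang.
- board_near (a point): middle of the board's near long side, at the underside, 57.5 mm from the board's centre along its -x; the far long side lies 115 mm from it along the board's +x.
- tape: loose roll of brown packing tape lying flat on the left part of the riser, 83 mm across, 24 mm high; origin: centre of its underside. To be left alone.
- marker: loose black and white marker, 130 mm long, 17 mm wide, 20 mm high, lying on the right part of the riser roughly square to its front edge; origin: centre of its underside, y along its length. To be left alone.
- scissors: loose scissors with yellow handles lying on the table to the left of the riser, 206 x 84 x 11 mm; origin: centre of the underside, x toward the blade tips. To be left alone.

How it is judged:
By the outcome, as a careful person would: the job done as asked, in the order asked, and still so for the second after the job is handed in, with the robot touching nothing.
It also fails if it takes over 32 s, if anything falls off the work surface, if the arm or the gripper's body presses on something with over 40 N, if the wrist force passes 120 N, or if a joint passes its speed limit or range.

## Robot

A 7-joint arm with a two-finger parallel gripper is mounted at the origin on a cart in front of the work surface, level with it; the furniture and walls round the work are solid. World frame = base frame: x ahead of the robot, y to its left, z up, the work surface at z = 0. Lengths are in mm, angles in rad, forces in N, time in s.
With the tool pointing down it reaches from about 425 to 925 mm from the base axis. Payload 6.8 kg.
Tool frame: the origin (TCP) lies on the centre line of the jaws, within the pads' length; the fingertips stand 8 mm ahead of it and the grasp point (between the pads) lies 11 mm behind it; z points along the fingers, y is the direction in which the jaws open and shut (so a half turn about z gives the same grasp; the last joint's range is limited). The gripper opens to 85 mm and grips with 20 to 120 N. Pads are 22 mm wide; open, the fingers measure 114 mm over their backs; the gripper's body (76 mm by 85 mm) begins 54 mm behind the grasp point. The pads swing forward as they close: fully open they stand 13 mm farther back than shut.
Start: joints at [-1.235, 0.477, 0.022, 1.555, -0.011, 1.109, -0.083], TCP at [289.827, 609.629, 239.308] pointing down, gripper open.
Joint ranges: [-2.96, 2.96], [-0.34, 2.1], [-1.41, 1.46], [0.24, 2.44], [-1.37, 4.51], [0.17, 1.92], [-2.96, 2.96]. Speed limits (rad/s): [2.39, 2.39, 3.14, 3.14, 3.14, 3.14, 3.14].

## Interface

Orientations are given as a unit quaternion [x, y, z, w].
In Python, from workcell import robot gives the robot as it stands. The module is installed in compiled form; this text tells all that it offers.
- The arm moves only by the tool arm_command, never from a script. Its argument "plan" is a list of rows, each an object with "translation": the shift along the tool's x, y, z in mm, a list of three; "turn": the turn, a rotation vector about the tool's x, y, z in degrees, a list of three. A call has 1 to 20 rows; each row shifts and turns the commanded pose from where the row before left it, along the tool's axes as they then stand; what a row does not reach is not made up. A row lasts 1/10 s, in which the tool goes at most 50 mm and 8.59 degrees, less where a joint would pass 70% of its speed; a pose out of reach is approached as far as the arm can. A call with a gripper value outside its range is refused whole. "claw" is the closure in counts, from 0 (fully open) to 255 (shut), set as the call begins (left out, the last holds). The fingers move at their own pace and stop on an object; "newtons" is the grip in N (left out, the last holds). Time passes only in rows, so rows that do not move let the fingers close. It gives the time, the measured TCP pose, the force and the opening at its end, in the units of the state.
- robot.state(): the state, without advancing time (a new reading comes with each control period).
- robot.snapshot(name): name is "side" or "top" or "wrist"; returns the picture (384x512x3 uint8, blue, green, red); there is no depth.
- robot.camera_model(name): a dict with "fx", "fy", "cx", "cy" (pixels), "R" (3x3) and "t" (3): a world point X has camera coordinates R X + t; the wrist camera has in their place "T_tool_cam" (4x4, takes a point from camera to tool coordinates, whose origin is the TCP and whose axes are the flange's). Camera axes: x right, y down, z forward; pixel columns grow to the right and rows downward; lengths in mm; the calibration is good to about 2 mm. A picture is of the moment at which its call begins: read the wrist's pose just before it. camera_model takes no time and is no camera call.
- robot.hand_in(): hands the job in, once; it reports no verdict.
The state is a dict: "clock": time; "joints": joint angles; "joint_velocities": joint speeds; "joint_torque": joint torques, N m; "tcp_pos": TCP position; "orientation": TCP orientation; "wrist_force": force on the tool from outside, world axes, zero at the start; "moment": the same for the moment, N m; "width": opening from 0.0 (shut) to 1.0 (fully open).
Only numpy, scipy, OpenCV 4.12 (cv2) and the standard library are available. Lean on these libraries where they do the work, as an engineer would, in place of code of your own. Each camera call takes 0.05 s, during which the arm holds its last target.

## Working session

There is one attempt and no reset: what is moved stays moved. The work goes in short steps, Python scripts to look and compute and a tool call to move; the robot and the scene stay as the last step left them, time stands still between calls to the robot, and variables do not carry over. Pictures are saved under pics/ and viewed, and the job is handed in when it is done.

Besides the shell and the picture viewer there is one more tool, called after "Request:" as a command line: name --argument value ..., lists and objects as JSON in quotes. arm_command: Moves the arm, as the interface text tells. Its arguments: {"type":"object","properties":{"plan":{"type":"array"},"claw":{"type":"number"},"newtons":{"type":"number"}},"required":["plan"]}

```bash
mkdir -p pics; python3 - <<'E'
from workcell import robot
import cv2,numpy as np
np.set_printoptions(precision=4,suppress=True)
s=robot.state();print({k:s[k] for k in('clock','tcp_pos','orientation','wrist_force','width')})
for n in('top','side'):
    cv2.imwrite(f'pics/{n}0.png',robot.snapshot(n));c=robot.camera_model(n);print(n,c)
print(robot.camera_model('wrist'))
E
```

```text
{'clock': 0.0, 'tcp_pos': array([289.5912, 609.1085, 238.3375]), 'orientation': array([ 0.2201,  0.9755, -0.0009, -0.0001]), 'wrist_force': array([-0.0973, -0.1922,  0.5026]), 'width': 1.0030963667781274}
top {'fx': 359.0589803029494, 'fy': 359.0589803029494, 'cx': 253.6083583269343, 'cy': 195.40398496328842, 'R': array([[-0.0095, -0.9995,  0.0289],
       [-0.9957,  0.0068, -0.0924],
       [ 0.0922, -0.0297, -0.9953]]), 't': array([  19.1384,  513.0611, 1068.579 ])}
side {'fx': 385.9348971943056, 'fy': 385.9348971943056, 'cx': 255.59588195523327, 'cy': 194.7911148004894, 'R': array([[ 0.9997,  0.0043, -0.0224],
       [-0.0184, -0.432 , -0.9017],
       [-0.0135,  0.9019, -0.4318]]), 't': array([-528.2199,   70.4889,  979.0111])}
{'fx': 265.3979353223622, 'fy': 265.3979353223622, 'cx': 253.7064601703258, 'cy': 193.51659581952825, 'T_tool_cam': array([[  -0.0012,   -0.962 ,   -0.2732,   69.0646],
       [   1.    ,   -0.0012,   -0.0002,    1.3706],
       [  -0.0001,   -0.2732,    0.962 , -133.5846],
       [   0.    ,    0.    ,    0.    ,    1.    ]])}
```

View pics/top0.png

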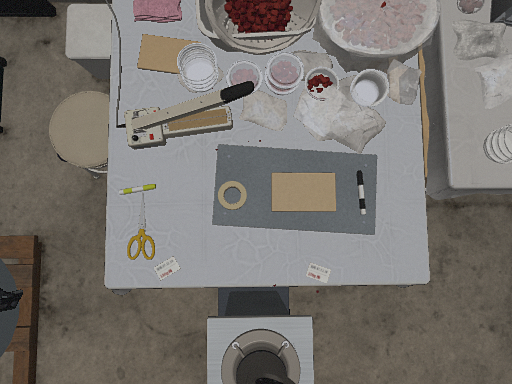

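View pics/side0.png

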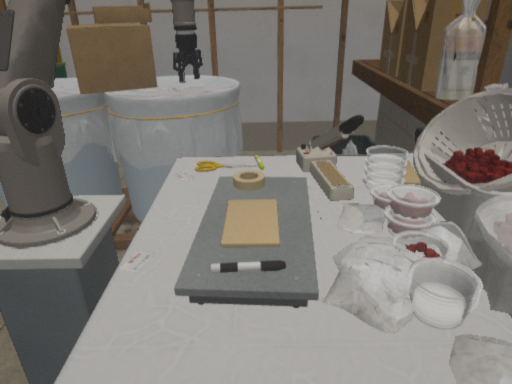

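The top view shows the riser at about (213–378, 145–234) px, the board at (272–336, 172–211), the tape at (232,195), and the marker at (361,192). The side view agrees. Next I measure them.

```bash
cat > h.py <<'E'
import cv2,numpy as np
from workcell import robot
np.set_printoptions(precision=3,suppress=True)
def ray(n,px,z):
    c=robot.camera_model(n);px=np.atleast_2d(np.asarray(px,float))
    d=np.c_[(px[:,0]-c['cx'])/c['fx'],(px[:,1]-c['cy'])/c['fy'],np.ones(len(px))]@c['R']
    o=-c['R'].T@c['t'];return o+d*((z-o[2])/d[:,2])[:,None]
def biggest(m,k=3):
    m=cv2.morphologyEx(m.astype(np.uint8)*255,cv2.MORPH_OPEN,np.ones((k,k)))
    return max(cv2.findContours(m,cv2.RETR_EXTERNAL,cv2.CHAIN_APPROX_NONE)[0],key=cv2.contourArea)
def rectw(n,ct,z):
    P=ray(n,ct[:,0,:],z)[:,:2].astype(np.float32)
    return cv2.minAreaRect(P)
E
python3 - <<'E'
from h import *
for n,roi in(('top',(200,140,185,100)),('side',(180,165,145,150))):
    im=cv2.imread(f'pics/{n}0.png');x,y,w,h=roi
    M=np.zeros(im.shape[:2],bool);M[y:y+h,x:x+w]=1
    hsv=cv2.cvtColor(im,cv2.COLOR_BGR2HSV);H,S,V=[hsv[...,i] for i in range(3)]
    print(n,'pix riser/board/table',im[160,300],im[192,300],im[250,250],im[220,250])
    g=M&(S<60)&(V>70)&(V<140); b=M&(S>70)&(V>110)&(H<30)
    for nm,m,z in(('riser',g|b,60),('board',b,72)):
        ct=biggest(m);r=rectw(n,ct,z);print(n,nm,r,'\n',cv2.boxPoints(r).tolist())
        cv2.drawContours(im,[ct],-1,(0,0,255) if nm=='riser' else (255,0,0),1)
    cv2.imwrite(f'pics/{n}0m.png',cv2.resize(im[120:340,130:400],None,fx=2.5,fy=2.5,interpolation=0))
print('tape',ray('top',(232,195),84),'marker ends',ray('top',[(360,171),(363,213)],75))
E
```

```text
top pix riser/board/table [99 98 94] [108 136 154] [164 159 158] [110 108 101]
top riser ((528.4796752929688, -108.00279235839844), (480.18157958984375, 241.26785278320312), 85.91128540039062) 
 [[391.0340576171875, -338.8811950683594], [631.6878662109375, -356.0838317871094], [665.92529296875, 122.8756103515625], [425.271484375, 140.0782470703125]]
top board ((519.559326171875, -129.6949462890625), (185.4496307373047, 108.90606689453125), 89.54183197021484) 
 [[464.3665771484375, -221.98138427734375], [573.2691650390625, -222.85223388671875], [574.7520751953125, -37.40850830078125], [465.8494873046875, -36.53765869140625]]
side pix riser/board/table [79 82 84] [117 120 118] [115 117 116] [117 151 171]
side riser ((530.7608642578125, -104.24530029296875), (522.8449096679688, 239.56898498535156), 86.01744079589844) 
 [[393.1091003417969, -356.71710205078125], [632.099609375, -373.3558349609375], [668.41259765625, 148.22650146484375], [429.422119140625, 164.865234375]]
side board ((521.0236206054688, -135.26748657226562), (197.9307098388672, 112.40640258789062), 89.2486572265625) 
 [[463.52752685546875, -233.48733520507812], [575.9242553710938, -234.96133422851562], [578.5197143554688, -37.047637939453125], [466.12298583984375, -35.573638916015625]]
tape [[509.182  78.729  84.   ]] marker ends [[ 578.379 -297.239   75.   ]
 [ 454.841 -301.461   75.   ]]
```

Request:
arm_command --plan '[{"translation": [-15,-13,0],"turn": [0,0,0]},{"translation": [-30,-27,0],"turn": [0,0,0]},{"translation": [-32,-28,0],"turn": [0,0,0]},{"translation": [-32,-28,0],"turn": [0,0,0]},{"translation": [-32,-28,0],"turn": [0,0,0]},{"translation": [-32,-28,0],"turn": [0,0,0]},{"translation": [-32,-28,0],"turn": [0,0,0]},{"translation": [-32,-28,0],"turn": [0,0,0]},{"translation": [-32,-28,0],"turn": [0,0,0]},{"translation": [-32,-28,0],"turn": [0,0,0]},{"translation": [-32,-28,0],"turn": [0,0,0]},{"translation": [-32,-28,0],"turn": [0,0,0]},{"translation": [-32,-28,0],"turn": [0,0,0]},{"translation": [-32,-28,0],"turn": [0,0,0]},{"translation": [-32,-28,0],"turn": [0,0,0]},{"translation": [-32,-28,0],"turn": [0,0,0]},{"translation": [-32,-28,0],"turn": [0,0,0]},{"translation": [-32,-28,0],"turn": [0,0,0]},{"translation": [-32,-28,0],"turn": [0,0,0]},{"translation": [-16,-20,0],"turn": [0,0,0]}]'

```text
clock: 2.1
tcp_pos: [606.6, -137.8, 238.9]
orientation: [0.221, 0.975, -0.001, 0.0]
wrist_force: [-0.5, -0.1, -0.1]
width: 1.003
```

Request:
arm_command --plan '[{"translation": [0,0,0],"turn": [0,0,-7.1]},{"translation": [0,0,0],"turn": [0,0,-7.1]},{"translation": [0,0,0],"turn": [0,0,-7.1]},{"translation": [0,0,0],"turn": [0,0,0]},{"translation": [0,0,0],"turn": [0,0,0]},{"translation": [0,0,0],"turn": [0,0,0]}]'

```text
clock: 2.7
tcp_pos: [606.0, -134.1, 239.1]
orientation: [0.037, 0.999, 0.0, -0.0]
wrist_force: [-0.5, 0.7, -0.2]
width: 0.998
```

```bash
cat >> h.py <<'E'
from scipy.spatial.transform import Rotation as Ro
RY=-0.0714; RE=np.array([408.8,-99.4]); RX=np.array([np.cos(RY),np.sin(RY)]); RYv=np.array([-np.sin(RY),np.cos(RY)])
def st():
    s=robot.state();R=Ro.from_quat(s['orientation']).as_matrix()
    d=s['tcp_pos'][:2]-RE
    print('t',s['clock'],'tcp',s['tcp_pos'],'F',s['wrist_force'],'w',s['width'])
    print('toolx',R[:,0],'tooly ang-ideal(deg)',np.degrees(np.arctan2(R[1,1],R[0,1])-np.pi/2-RY),'tilt',R[:,2],'riser xy',d@RX,d@RYv)
    return s,R
E
python3 - <<'E'
from h import *
s,R=st()
im=robot.snapshot('wrist');cv2.imwrite('pics/w1.png',im)
E
```

```text
t 2.7 tcp [ 605.957 -134.145  239.148] F [-0.532  0.692 -0.165] w 0.998013875971812
toolx [-0.997  0.074  0.   ] tooly ang-ideal(deg) -0.17270299879284987 tilt [-0.  0. -1.] riser xy 199.1331953250018 -20.59150959743627
```

View pics/top0m.png

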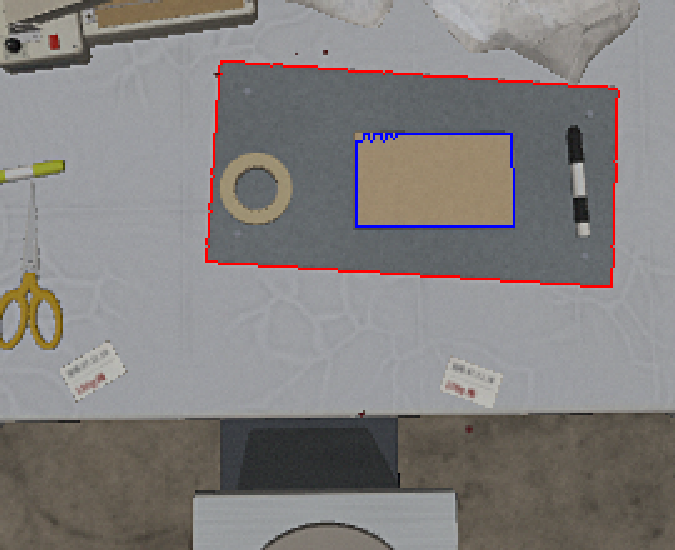

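The contours fit the riser and the board, except for a small frayed bit on the board's far edge.

View pics/w1.png

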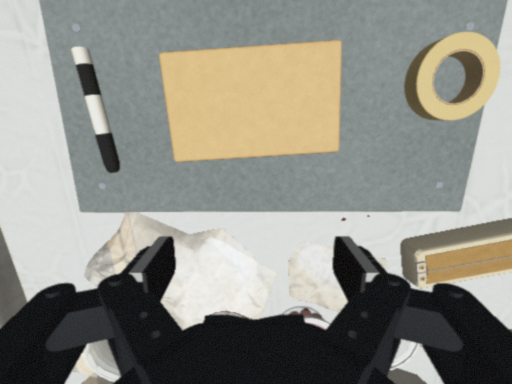

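The wrist view shows the board at (160–341, 41–160) px, the riser's rear edge at row 211, and both fingertips near row 250. I cross-check positions with this view.

```bash
cat >> h.py <<'E'
def wray(px,z,tcp,R):
    c=robot.camera_model('wrist');T=c['T_tool_cam'];px=np.atleast_2d(np.asarray(px,float))
    d=np.c_[(px[:,0]-c['cx'])/c['fx'],(px[:,1]-c['cy'])/c['fy'],np.ones(len(px))]@T[:3,:3].T@R.T
    o=tcp+R@T[:3,3];return o+d*((z-o[2])/d[:,2])[:,None]
def toR(P): d=np.atleast_2d(P)[:,:2]-RE;return np.c_[d@RX,d@RYv]
E
python3 - <<'E'
from h import *
s,R=st();t=s['tcp_pos']
im=cv2.imread('pics/w1.png');hsv=cv2.cvtColor(im,cv2.COLOR_BGR2HSV)
m=(hsv[...,1]>70)&(hsv[...,2]>110)&(hsv[...,0]<30);m[200:]=0;m[:,390:]=0
ct=biggest(m);r=cv2.minAreaRect(wray(ct[:,0],72,t,R)[:,:2].astype(np.float32));print(r)
print('board corners riser frame',toR(cv2.boxPoints(r)))
print('rear edge',wray([(85,211),(455,211)],60,t,R),toR(wray([(85,211),(455,211)],60,t,R)))
print('marker',toR(wray([(80,47),(113,170)],75,t,R)))
c=robot.camera_model('wrist');Ti=np.linalg.inv(c['T_tool_cam'])
for z in(-5,8):
  for y in(-45,45):
    for x in(-11,11):
      p=Ti@[x,y,z,1];print(z,x,y,p[0]/p[2]*c['fx']+c['cx'],p[1]/p[2]*c['fy']+c['cy'])
E
```

```text
t 2.75 tcp [ 605.994 -134.131  239.203] F [-0.105 -0.14   0.562] w 0.9968794511048931
toolx [-0.997  0.074  0.   ] tooly ang-ideal(deg) -0.14044408361702265 tilt [-0. -0. -1.] riser xy 199.1696145568477 -20.574303218183527
((523.1161499023438, -127.86318969726562), (186.79359436035156, 112.77327728271484), 89.27409362792969)
board corners riser frame [[  65.248 -116.781]
 [ 177.827 -110.161]
 [ 166.863   76.31 ]
 [  54.284   69.691]]
rear edge [[ 633.075 -346.187   60.   ]
 [ 667.763  114.485   60.   ]] [[ 241.309 -230.158]
 [ 243.045  231.815]]
marker [[  60.942 -194.044]
 [ 186.743 -179.442]]
-5 -11 -45 169.59702551901128 269.2071452497872
-5 11 -45 165.9198819237153 232.18894561759024
-5 -11 45 333.82786092059735 269.0028658610822
-5 11 45 337.2329655883783 231.975939530939
8 -11 -45 176.24876335202964 257.24443292357046
8 11 -45 173.13751174696105 222.79965986153087
8 -11 45 327.47689661756647 257.05635055668495
8 11 45 330.35040393182277 222.60420477830638
```

Request:
arm_command --plan '[{"translation": [-4,0,15],"turn": [0,0,0]},{"translation": [0,0,30],"turn": [0,0,0]},{"translation": [0,0,35],"turn": [0,0,0]},{"translation": [0,0,35],"turn": [0,0,0]},{"translation": [0,0,30],"turn": [0,0,0]},{"translation": [0,0,15],"turn": [0,0,0]},{"translation": [0,0,6],"turn": [0,0,0]},{"translation": [0,0,0],"turn": [0,0,0]},{"translation": [0,0,0],"turn": [0,0,0]}]'

```text
clock: 3.65
tcp_pos: [611.1, -134.8, 74.5]
orientation: [0.036, 0.999, -0.0, 0.001]
wrist_force: [-0.1, 0.4, -0.2]
width: 0.999
```

```bash
python3 - <<'E'
from h import *
s,R=st()
im=robot.snapshot('side');cv2.imwrite('pics/s2.png',cv2.resize(im[130:310,170:370],None,fx=3,fy=3,interpolation=0))
im=robot.snapshot('wrist');cv2.imwrite('pics/w2.png',im)
c=robot.camera_model('side')
for dz in(5,-8):
  for y in(-45,45,-57,57):
    X=s['tcp_pos']+R@np.array([0,y,0])+[0,0,dz];p=c['R']@X+c['t'];u=np.array([p[0]/p[2]*c['fx']+c['cx'],p[1]/p[2]*c['fy']+c['cy']]);print(dz,y,u,(u-[170,130])*3)
E
```

```text
t 3.65 tcp [ 611.111 -134.807   74.542] F [-0.097  0.422 -0.158] w 0.9988572447772175
toolx [-0.997  0.072 -0.002] tooly ang-ideal(deg) -0.052464275194798196 tilt [ 0.002 -0.    -1.   ] riser xy 204.3213027712254 -20.884419720614105
5 -45 [293.937 227.298] [371.811 291.894]
5 45 [293.418 206.679] [370.255 230.037]
5 -57 [294.014 230.377] [372.043 301.132]
5 57 [293.356 204.221] [370.069 222.662]
-8 -45 [293.805 232.864] [371.415 308.592]
-8 45 [293.302 211.857] [369.907 245.57 ]
-8 -57 [293.88  235.999] [371.64  317.997]
-8 57 [293.242 209.35 ] [369.727 238.05 ]
```

View pics/s2.png

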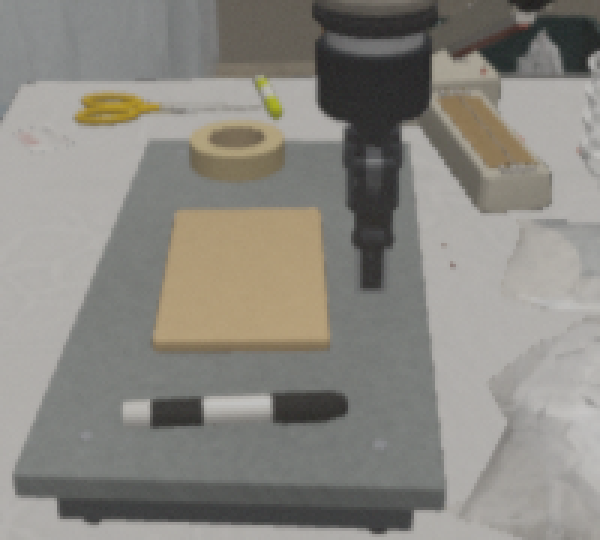

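View pics/w2.png

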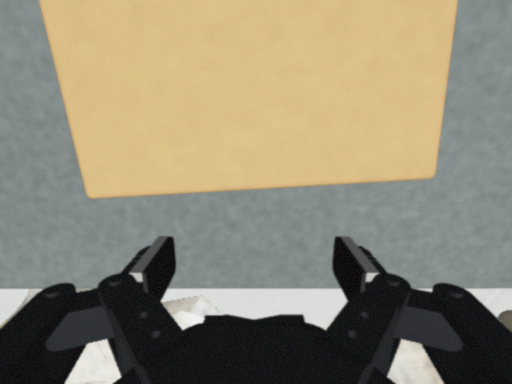

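The side view puts the fingertip bottom at crop pixel (371,290). That matches tips 5 mm above the TCP when open, about 79 mm high now. I lower 14 mm, then push.

Request:
arm_command --plan '[{"translation": [0,0,5],"turn": [0,0,0]},{"translation": [0,0,5],"turn": [0,0,0]},{"translation": [0,0,4],"turn": [0,0,0]},{"translation": [0,0,0],"turn": [0,0,0]},{"translation": [0,0,0],"turn": [0,0,0]},{"translation": [3,0,0],"turn": [0,0,0]},{"translation": [3,0,0],"turn": [0,0,0]},{"translation": [3,0,0],"turn": [0,0,0]},{"translation": [3,0,0],"turn": [0,0,0]},{"translation": [3,0,0],"turn": [0,0,0]},{"translation": [3,0,0],"turn": [0,0,0]},{"translation": [3,0,0],"turn": [0,0,0]},{"translation": [3,0,0],"turn": [0,0,0]},{"translation": [3,0,0],"turn": [0,0,0]},{"translation": [3,0,0],"turn": [0,0,0]},{"translation": [0,0,0],"turn": [0,0,0]},{"translation": [0,0,0],"turn": [0,0,0]}]'

```text
clock: 5.45
tcp_pos: [579.9, -132.2, 59.2]
orientation: [0.036, 0.999, 0.0, -0.0]
wrist_force: [-0.4, 0.5, 0.3]
width: 1.002
```

```bash
python3 - <<'E'
from h import *
s,R=st()
im=robot.snapshot('side');cv2.imwrite('pics/s3.png',cv2.resize(im[130:310,170:370],None,fx=3,fy=3,interpolation=0))
im=robot.snapshot('wrist');cv2.imwrite('pics/w3.png',im)
E
```

```text
t 5.45 tcp [ 579.892 -132.216   59.232] F [-0.379  0.475  0.304] w 1.0015896822425798
toolx [-0.997  0.072  0.   ] tooly ang-ideal(deg) -0.035210329517584925 tilt [-0.  0. -1.] riser xy 172.9975017031534 -20.526981219092043
```

View pics/s3.png

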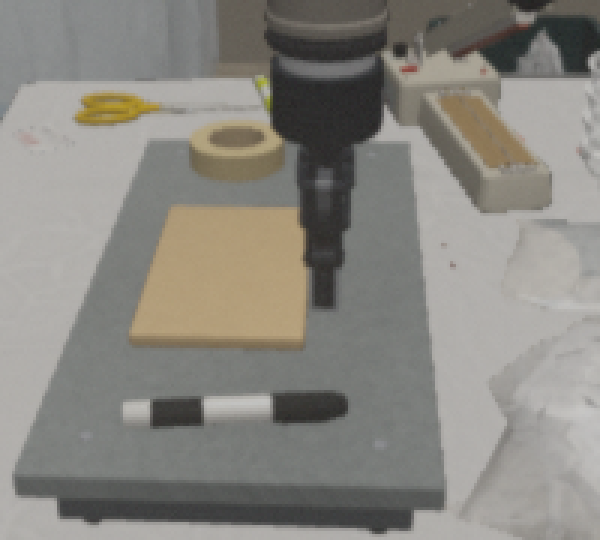

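View pics/w3.png

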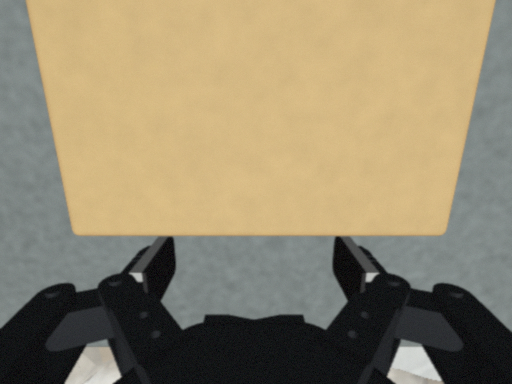

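The board has squared up to both fingers: its far edge is a level line at row 236 and it is sliding cleanly. I push another 72 mm, then measure again.

Request:
arm_command --plan '[{"translation": [2,0,0],"turn": [0,0,0]},{"translation": [4,0,0],"turn": [0,0,0]},{"translation": [4,0,0],"turn": [0,0,0]},{"translation": [4,0,0],"turn": [0,0,0]},{"translation": [4,0,0],"turn": [0,0,0]},{"translation": [4,0,0],"turn": [0,0,0]},{"translation": [4,0,0],"turn": [0,0,0]},{"translation": [4,0,0],"turn": [0,0,0]},{"translation": [4,0,0],"turn": [0,0,0]},{"translation": [4,0,0],"turn": [0,0,0]},{"translation": [4,0,0],"turn": [0,0,0]},{"translation": [4,0,0],"turn": [0,0,0]},{"translation": [4,0,0],"turn": [0,0,0]},{"translation": [4,0,0],"turn": [0,0,0]},{"translation": [4,0,0],"turn": [0,0,0]},{"translation": [4,0,0],"turn": [0,0,0]},{"translation": [4,0,0],"turn": [0,0,0]},{"translation": [4,0,0],"turn": [0,0,0]},{"translation": [2,0,0],"turn": [0,0,0]},{"translation": [0,0,0],"turn": [0,0,0]}]'

```text
clock: 7.55
tcp_pos: [507.9, -127.1, 59.3]
orientation: [0.036, 0.999, 0.0, -0.0]
wrist_force: [0.0, -0.5, -0.6]
width: 0.997
```

```bash
python3 - <<'E'
from h import *
s,R=st()
for n in('top','side','wrist'):
    im=robot.snapshot(n);cv2.imwrite(f'pics/{n}4.png',im)
im=cv2.imread('pics/side4.png');cv2.imwrite('pics/side4c.png',cv2.resize(im[130:310,150:350],None,fx=3,fy=3,interpolation=0))
im=cv2.imread('pics/top4.png');cv2.imwrite('pics/top4c.png',cv2.resize(im[130:250,200:390],None,fx=4,fy=4,interpolation=0))
E
```

```text
t 7.55 tcp [ 507.901 -127.124   59.307] F [ 0.014 -0.496 -0.563] w 0.9971371757948961
toolx [-0.997  0.072  0.   ] tooly ang-ideal(deg) -0.040895242191612384 tilt [-0.  0. -1.] riser xy 100.82656866400217 -20.583190383148164
```

View pics/side4c.png

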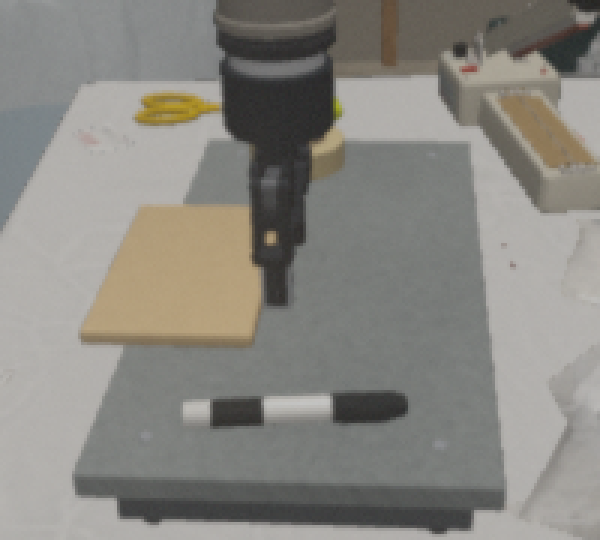

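View pics/top4c.png

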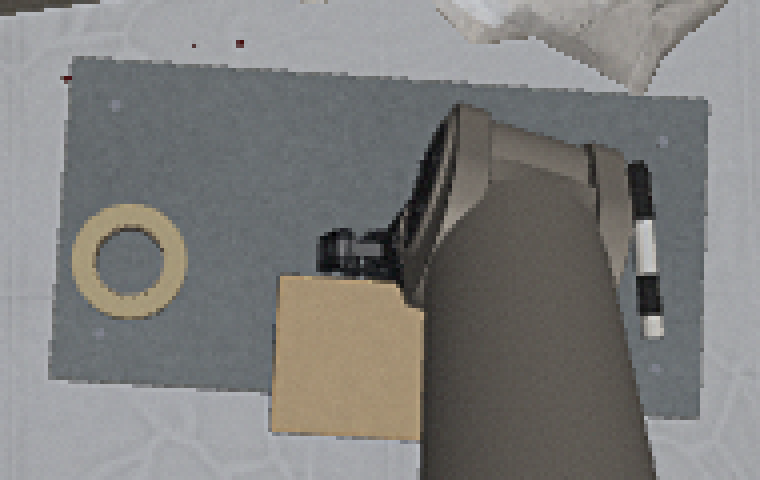

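View pics/wrist4.png

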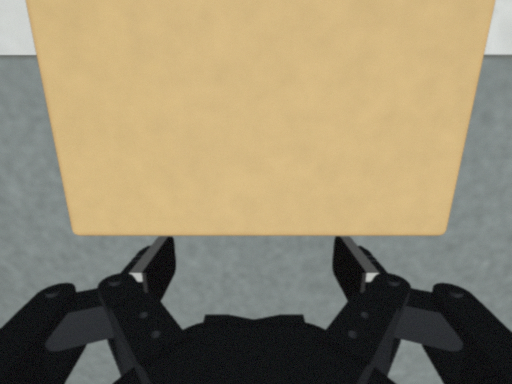

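The wrist view shows the riser's front edge at row ~55 on both sides of the board, and the board's far edge at row ~236. I measure the overhang from the wrist and top views.

```bash
cat > m.py <<'E'
from h import *
import sys
def vedge(im,cols,r0,r1):
    # subpixel strongest row gradient, blurred across columns
    g=cv2.GaussianBlur(cv2.cvtColor(im,cv2.COLOR_BGR2GRAY),(1,3),0).astype(float);out=[]
    for c in cols:
        d=np.abs(np.diff(g[r0:r1,c]));k=d.argmax();a=slice(max(k-2,0),k+3);out.append((c,r0+.5+(d[a]*np.arange(len(d))[a]).sum()/d[a].sum()))
    return np.array(out)
def vedgeS(im,cols,r0,r1): # saturation edge
    g=cv2.GaussianBlur(cv2.cvtColor(im,cv2.COLOR_BGR2HSV)[...,1],(1,3),0).astype(float);out=[]
    for c in cols:
        d=np.abs(np.diff(g[r0:r1,c]));k=d.argmax();a=slice(max(k-2,0),k+3);out.append((c,r0+.5+(d[a]*np.arange(len(d))[a]).sum()/d[a].sum()))
    return np.array(out)
def line(P):
    vx,vy,x,y=cv2.fitLine(P[:,:2].astype(np.float32),cv2.DIST_HUBER,0,.01,.01).ravel()
    v=np.array([vx,vy]);v*=np.sign(vy);return np.array([x,y]),v
E
python3 - <<'E'
from m import *
s=robot.state();t=s['tcp_pos'];R=Ro.from_quat(s['orientation']).as_matrix()
im=cv2.imread('pics/wrist4.png')
fe=np.r_[vedge(im,range(2,25),40,70),vedge(im,range(492,511),40,70)]
be=vedgeS(im,range(90,430,4),222,248)
print('px front L/R',fe[:20,1].mean(),fe[-19:,1].mean(),'far',be[:10,1].mean(),be[-10:,1].mean())
p,v=line(wray(fe,60,t,R));q,w=line(wray(be,72,t,R));n=np.array([v[1],-v[0]])
print('wrist: front',p,v,'far edge dist behind front',(q-p)@n,'overhang',115-(q-p)@n,'ang deg',np.degrees(np.arctan2(w[1],w[0])-np.arctan2(v[1],v[0])))
im=cv2.imread('pics/top4.png')
fe=np.r_[vedge(im,range(218,264),220,234),vedge(im,range(364,372),225,240)]
ne=vedgeS(im,range(272,302),232,246)
fa=vedgeS(im,range(272,277),194,204)
print('px',fe[0],fe[-1],ne[0],ne[-1],fa)
p,v=line(ray('top',fe,60));q,w=line(ray('top',ne,60));n=np.array([v[1],-v[0]])
for z in(60,66,72):
  q,w=line(ray('top',ne,z));print('top: z',z,'overhang',-(q-p)@n,'ang',np.degrees(np.arctan2(w[1],w[0])-np.arctan2(v[1],v[0])))
E
```

```text
px front L/R 54.40098619074094 54.12724260506818 far 235.19635032525056 235.20673449440974
wrist: front [414.098 -93.572] [0.073 0.997] far edge dist behind front 83.629 overhang 31.371002 ang deg -0.039662905
px [218.    225.238] [371.    234.473] [272.    237.411] [301.    239.807] [[272.    198.53 ]
 [273.    198.623]
 [274.    198.472]
 [275.    198.456]
 [276.    198.446]]
top: z 60 overhang 27.412342 ang -0.6974784
top: z 66 overhang 27.291466 ang -0.6975535
top: z 72 overhang 27.170593 ang -0.697533
```

The two views differ: wrist 31 mm, top 27 mm, and tool position suggests about 25 mm. Before the final push I check each scale against known sizes.

```bash
python3 - <<'E'
from m import *
s=robot.state();t=s['tcp_pos'];R=Ro.from_quat(s['orientation']).as_matrix()
im=cv2.imread('pics/wrist4.png')
m=cv2.cvtColor(im,cv2.COLOR_BGR2HSV)[...,1]
for r in(215,225):
    d=np.abs(np.diff(cv2.GaussianBlur(m,(3,1),0)[r].astype(float)));a=d[40:110].argmax()+40.5;b=d[420:480].argmax()+420.5
    P=wray([(a,r),(b,r)],72,t,R);print(r,a,b,'width',np.linalg.norm(P[1]-P[0]))
fa=ray('top',[(274,198.5)],72);ne=ray('top',[(274,237.58)],72);print('top depth',np.linalg.norm(fa-ne))
im=cv2.imread('pics/top0.png')
re=vedge(im,range(222,372),140,162);fe=vedge(im,range(218,372),220,238)
p,v=line(ray('top',fe,60));q,w=line(ray('top',re,60));n=np.array([v[1],-v[0]]);print('riser depth',(q-p)@n,p,v,'x at y=-99.4',p[0]+v[0]/v[1]*(-99.4-p[1]))
E
```

```text
215 68.5 448.5 width 184.15261815871852
225 70.5 446.5 width 184.23194660084053
top depth 112.9092960029203
riser depth 240.60504 [408.644 -96.193] [0.071 0.997] x at y=-99.4 408.41452
```

Request:
arm_command --plan '[{"translation": [2,0,0],"turn": [0,0,0]},{"translation": [3,0,0],"turn": [0,0,0]},{"translation": [2,0,0],"turn": [0,0,0]},{"translation": [0,0,0],"turn": [0,0,0]},{"translation": [-10,0,0],"turn": [0,0,0]},{"translation": [-10,0,0],"turn": [0,0,0]},{"translation": [0,0,-20],"turn": [0,0,0]},{"translation": [0,0,-40],"turn": [0,0,0]},{"translation": [20,0,-40],"turn": [0,0,0]},{"translation": [30,0,-40],"turn": [0,0,0]},{"translation": [10,0,-40],"turn": [0,0,0]},{"translation": [0,0,0],"turn": [0,0,0]},{"translation": [0,0,0],"turn": [0,0,0]}]'

```text
clock: 9.0
tcp_pos: [462.7, -123.8, 240.5]
orientation: [0.036, 0.999, 0.0, 0.002]
wrist_force: [0.7, 0.7, -0.8]
width: 1.003
```

```bash
python3 - <<'E'
from h import *
s,R=st();im=robot.snapshot('wrist');cv2.imwrite('pics/w5.png',im);cv2.imwrite('pics/t5.png',robot.snapshot('top'))
np.savez('w5.npz',t=s['tcp_pos'],R=R)
E
```

```text
t 9.0 tcp [ 462.661 -123.751  240.491] F [ 0.668  0.725 -0.849] w 1.002820374804156
toolx [-0.997  0.072 -0.003] tooly ang-ideal(deg) -0.020527840314101844 tilt [ 0.003  0.    -1.   ] riser xy 55.4606331237605 -20.446407542043122
```

View pics/w5.png

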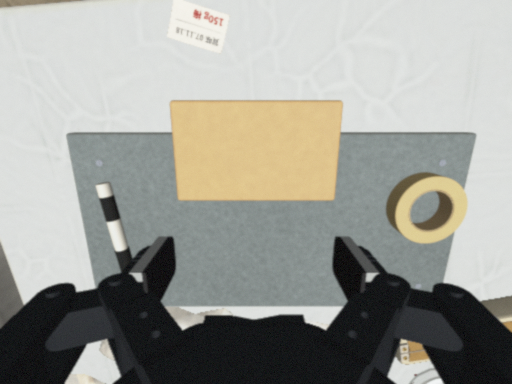

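View pics/t5.png

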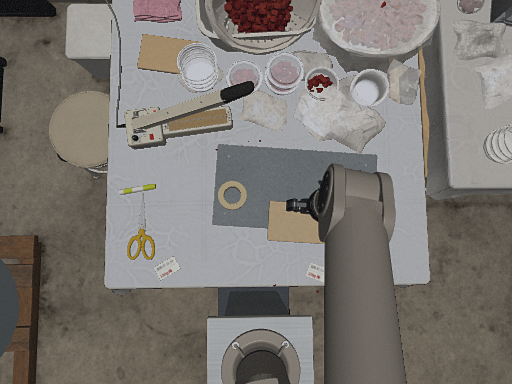

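Everything is in one wrist view now: near side row ~100, front edge ~133, far side ~200, riser rear ~305. I can check it against the known sizes.

```bash
cat > m2.py <<'E'
from m import *
def hedgeS(im,rows,c0,c1):
    return vedgeS(cv2.transpose(im),rows,c0,c1)[:,::-1]
def meas(f,npz):
    z=np.load(npz);t,R=z['t'],z['R'];im=cv2.imread(f)
    fe=np.r_[vedge(im,range(75,165),126,140),vedge(im,range(348,468),126,140)]
    re=vedge(im,range(195,325),298,312)
    ne=vedgeS(im,range(178,336),92,112);fa=vedgeS(im,range(184,330),193,208)
    lf=hedgeS(im,range(110,192),163,185);rt=hedgeS(im,range(110,192),328,350)
    L={k:line(wray(a,zz,t,R)) for k,a,zz in(('fe',fe,60),('re',re,60),('ne',ne,72),('fa',fa,72))}
    p,v=L['fe'];n=np.array([v[1],-v[0]])
    for k,(q,w) in L.items(): print(k,'behind front',(q-p)@n,'ang deg',np.degrees(np.arctan2(w[1],w[0])-np.arctan2(v[1],v[0])))
    a=line(wray(lf,72,t,R))[0];b=line(wray(rt,72,t,R))[0];print('width',abs((a-b)@v),'rows',fe[:,1].mean(),ne[:,1].mean(),fa[:,1].mean(),re[:,1].mean())
    print('depth board',(L['fa'][0]-L['ne'][0])@n,'front pt',p)
E
python3 - <<'E'
from m2 import *
meas('pics/w5.png','w5.npz')
im=cv2.imread('pics/t5.png')
fe=np.r_[vedge(im,range(218,264),220,234),vedge(im,range(218,264),220,234)]
i0=cv2.imread('pics/top0.png');fe=vedge(i0,range(218,372),220,238)
ne=vedgeS(im,range(271,320),234,250);fa=vedgeS(im,range(272,284),196,208)
p,v=line(ray('top',fe,60));n=np.array([v[1],-v[0]])
for k,a in(('ne',ne),('fa',fa)):
    q,w=line(ray('top',a,72));print('top',k,(q-p)@n,np.degrees(np.arctan2(w[1],w[0])-np.arctan2(v[1],v[0])),a[0],a[-1])
E
```

```text
fe behind front 0.0 ang deg 0.0
re behind front 237.99507 ang deg -0.023113359
ne behind front -33.687332 ang deg -0.07635468
fa behind front 79.19831 ang deg -0.035612606
width 186.83754 rows 131.54397934180233 99.9925333567529 200.20935331557862 305.7709452284413
depth board 112.88564 front pt [ 404.602 -189.701]
top ne -34.35473 0.022874303 [271.    240.341] [319.   243.19]
top fa 80.23162 -4.08127 [272.    200.451] [283.    201.559]
```

Both views, corrected for visible depth, put the overhang at 34.6 mm with under 0.1° of angle error. I need 5.4 mm more, so I reverse the path to go back behind the board.

Request:
arm_command --plan '[{"translation": [-10,0,0],"turn": [0,0,0]},{"translation": [-30,0,0],"turn": [0,0,0]},{"translation": [-20,0,30],"turn": [0,0,0]},{"translation": [0,0,40],"turn": [0,0,0]},{"translation": [0,0,40],"turn": [0,0,0]},{"translation": [0,0,40],"turn": [0,0,0]},{"translation": [0,0,20],"turn": [0,0,0]},{"translation": [0,0,10],"turn": [0,0,0]},{"translation": [0,0,0],"turn": [0,0,0]},{"translation": [0,0,0],"turn": [0,0,0]},{"translation": [0,0,0],"turn": [0,0,0]}]'

```text
clock: 10.2
tcp_pos: [522.3, -128.3, 60.4]
orientation: [0.036, 0.999, -0.0, 0.001]
wrist_force: [0.4, 0.1, 1.2]
width: 0.998
```

```bash
python3 - <<'E'
from h import *
st()
E
```

```text
t 10.2 tcp [ 522.337 -128.35    60.404] F [0.395 0.071 1.192] w 0.9980947355083617
toolx [-0.997  0.072 -0.002] tooly ang-ideal(deg) -0.04331437314415536 tilt [ 0.002 -0.    -1.   ] riser xy 115.31269802285479 -20.776242013261598
```

Request:
arm_command --plan '[{"translation": [4,0,0],"turn": [0,0,0]},{"translation": [5,0,0],"turn": [0,0,0]},{"translation": [4,0,0],"turn": [0,0,0]},{"translation": [3,0,0],"turn": [0,0,0]},{"translation": [2,0,0],"turn": [0,0,0]},{"translation": [2,0,0],"turn": [0,0,0]},{"translation": [2,0,0],"turn": [0,0,0]},{"translation": [2,0,0],"turn": [0,0,0]},{"translation": [1,0,0],"turn": [0,0,0]},{"translation": [0,0,0],"turn": [0,0,0]},{"translation": [0,0,0],"turn": [0,0,0]}]'

```text
clock: 11.3
tcp_pos: [496.3, -126.3, 59.3]
orientation: [0.036, 0.999, 0.0, -0.0]
wrist_force: [0.9, 0.3, 0.5]
width: 1.0
```

```bash
python3 - <<'E'
from m import *
s,R=st();t=s['tcp_pos'];im=robot.snapshot('wrist');cv2.imwrite('pics/w6.png',im)
fe=np.r_[vedge(im,range(2,25),50,100),vedge(im,range(492,511),50,100)]
be=vedgeS(im,range(90,430,4),222,248)
print('px front L/R',fe[:20,1].mean(),fe[-19:,1].mean(),'far',be[:10,1].mean(),be[-10:,1].mean())
p,v=line(wray(fe,60,t,R));q,w=line(wray(be,72,t,R));n=np.array([v[1],-v[0]])
print('far behind front',(q-p)@n)
E
```

```text
t 11.3 tcp [ 496.303 -126.303   59.259] F [0.907 0.299 0.475] w 1.0002111612213795
toolx [-0.997  0.072  0.   ] tooly ang-ideal(deg) -0.03761749368312449 tilt [-0.  0. -1.] riser xy 89.19972235690383 -20.591852116025397
px front L/R 81.89363157843206 81.54764820994241 far 236.1544728985908 236.1990641884268
far behind front 72.64855
```

View pics/w6.png

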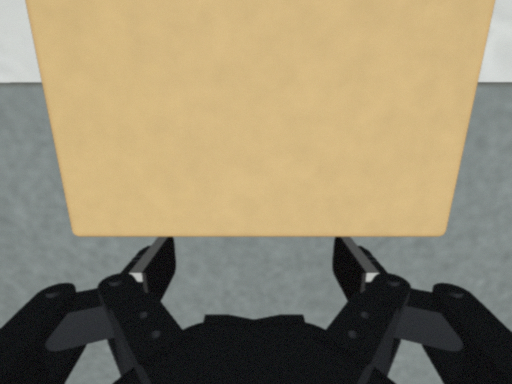

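The board still sits flat and square against both tips. I back off and measure with the arm clear, moving left so the top view is also clear.

Request:
arm_command --plan '[{"translation": [-10,0,0],"turn": [0,0,0]},{"translation": [-10,0,0],"turn": [0,0,0]},{"translation": [0,0,-20],"turn": [0,0,0]},{"translation": [0,0,-40],"turn": [0,0,0]},{"translation": [20,0,-40],"turn": [0,0,0]},{"translation": [30,0,-40],"turn": [0,0,0]},{"translation": [5,0,-40],"turn": [0,0,0]},{"translation": [0,0,0],"turn": [0,0,0]},{"translation": [0,0,0],"turn": [0,0,0]},{"translation": [0,0,0],"turn": [0,0,0]}]'

```text
clock: 12.35
tcp_pos: [461.5, -123.6, 238.5]
orientation: [0.036, 0.999, -0.0, -0.001]
wrist_force: [0.6, -0.1, -0.2]
width: 1.001
```

```bash
python3 - <<'E'
from m2 import *
s,R=st();im=robot.snapshot('wrist');cv2.imwrite('pics/w7.png',im);np.savez('w7.npz',t=s['tcp_pos'],R=R)
meas('pics/w7.png','w7.npz')
im=robot.snapshot('top');cv2.imwrite('pics/t7.png',im)
i0=cv2.imread('pics/top0.png');fe=vedge(i0,range(218,372),220,238)
ne=vedgeS(im,range(271,320),236,252)
p,v=line(ray('top',fe,60));n=np.array([v[1],-v[0]])
q,w=line(ray('top',ne,72));print('top ne',(q-p)@n,np.degrees(np.arctan2(w[1],w[0])-np.arctan2(v[1],v[0])),ne[0],ne[-1])
E
```

```text
t 12.35 tcp [ 461.529 -123.571  238.526] F [ 0.621 -0.126 -0.182] w 1.0011112312974895
toolx [-0.997  0.072  0.001] tooly ang-ideal(deg) -0.01765931371400965 tilt [-0.001 -0.    -1.   ] riser xy 54.3191276657558 -20.347317746360822
fe behind front 0.0 ang deg 0.0
re behind front 238.4276 ang deg 0.011146868
ne behind front -38.28628 ang deg -0.028160868
fa behind front 74.702644 ang deg -0.005580264
width 186.99515 rows 133.50506940928028 97.3441911325521 198.75952530563333 308.6634627318553
depth board 112.98892 front pt [412.494 -83.832]
top ne -38.680233 -0.41242045 [271.   241.42] [319.    244.487]
```

View pics/w7.png

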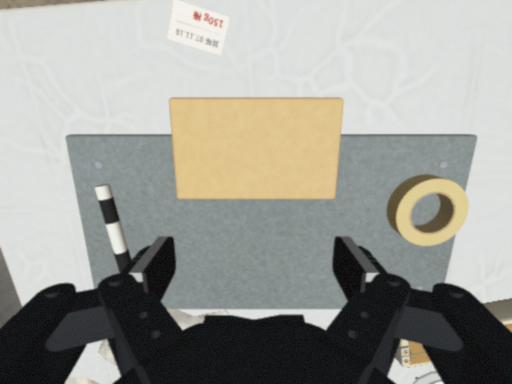

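```bash
python3 - <<'E'
from h import *
im=robot.snapshot('side');cv2.imwrite('pics/s8.png',im)
a=cv2.imread('pics/side0.png');d=cv2.absdiff(a,im).max(2)
for n,(x0,y0,x1,y1) in dict(marker=(205,258,290,275),tape=(230,168,268,190),sciss=(190,155,255,175)).items():print(n,np.percentile(d[y0:y1,x0:x1],[50,95]),d[y0:y1,x0:x1].max())
E
```

```text
marker [4. 6.] 9
tape [4. 6.] 8
sciss [4. 6.] 8
```

View pics/s8.png

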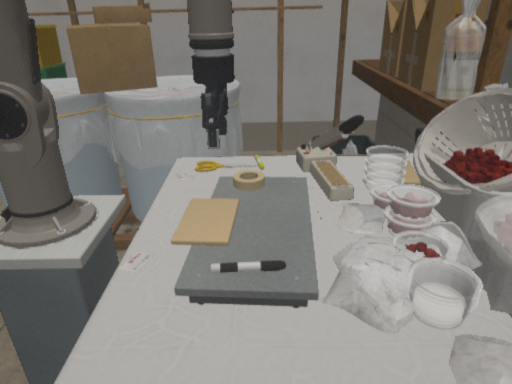

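The board lies flat with its near side past the front edge (about (177–240, 198–242) px). The gripper is well clear. The marker, tape and scissors pixels are unchanged from the start.

```bash
python3 -c "
from workcell import robot
print(robot.hand_in())"
```

```text
the job is handed in; nothing more can be done
None
```

I pushed the board toward the robot with both open fingertips against its far long side, which also squared it to the riser. I stopped at about 35 mm to measure, pushed about 5 mm more, backed the arm off and handed in at about 12.5 s.

- **Overhang:** about 39 to 40 mm. The final wrist view gives 39.2 mm, taken from the board's centre, with the scale corrected to the riser's known depth. The top view reads 38.7 mm directly, or about 39.7 mm after allowing 1 mm for the board's edges, which both cameras see about 2 mm short in depth.
- **Parallel:** the wrist view shows under 0.05° between the board and the front edge. The top view's -0.4° comes from a short, partly hidden stretch of edge, so I trust it less.
- **Disagreement:** mid-push, the close-up wrist view read about 31 mm of overhang where the top view read 27 mm. The wrist view was about 3% short in scale (184 mm measured for the 190 mm board), so I settled it with the higher view.
- **Other objects:** the board lies flat, and the tape, marker and scissors show no change in the side view. The gripper is clear of everything, and the wrist force read about 1 N or less whenever I checked.

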